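# Fit the bayonet breather cap to a hydraulic power pack

## Task

The filler neck of the hydraulic power pack is still closed by its yellow shipping plug: pull the plug out and put it in the green bin, then fit the black breather cap in the neck. Feel for the notches with light pressure (the cap must never be leaned on or wrenched hard), push the cap down against its spring, turn it a quarter turn clockwise until it locks, and let go. Leave the other parts on the bench where they are.

Things in the scene. Friction and masses are not known exactly. Their poses are not given: they have to be found in the camera images.
- tank: Hydraulic power pack, fixed on the bench: blue tank with a grey cover plate, 212 mm (x) by 352 mm (y), cover 140 mm above the bench; origin at its underside centre. A motor lies on the +y half of the cover, up to 285 mm above the bench, its nearest side 135 mm from the neck's axis. A valve block, 105 mm high, is centred 90 mm (+x) and 105 mm (+y) from the neck's axis.
- filler (a point): Centre of the steel filler neck's rim, on its vertical axis; axes as the tank. Neck 56 mm in diameter, rim 38 mm above the cover. Its mouth is a flat inward lip, bore 34 mm, with two opposite notches 14.5 mm wide for the cap's lugs. The neck was bolted on by hand: the line through the notches lies anywhere within 38 deg of the tank's x axis, not measured; see it once the plug is out, or feel it.
- neck_lip (a point): Point on the neck's axis 7 mm below the rim: the lip is this thick. Turned clockwise (from above) below it, the lugs run to a stop about 88 deg from the notches; over the last 10 deg the lip is only 4.5 mm thick, a pocket into which the cap's spring lifts the lugs: locked. Anticlockwise is blocked at the notches. Lugs enter the notches at up to 7 deg off if well centred, 2 deg if not.
- cap_center (a point): Black breather cap standing on its stem, 59 mm high: point on its axis half-way up. Its height over filler: 19.5 mm with lugs on top of the lip; 14.5 in the notches, gasket just touching the rim; 8.5 or less (solid stop at 4.5) to turn under the lip; 11 when locked; 8.5 if let go part-turned. Over 50 N on it in all (lugs and gasket added, pressing or turning) spoils it; 8 to 15 N will do.
- cap_bar (a point): Centre of the cap's black grip bar, on the cap's axis 46 mm above its underside: 50 mm long along the cap's x axis (in line with the lugs), 12 mm wide, 26 mm tall (33 to 59 mm above the underside), on a round cover 66 mm in diameter and 5 mm thick whose skirt (61 mm inside) reaches down to 19 mm above the underside.
- cap: The cap, 0.11 to 0.2 kg; origin at its underside centre. Stem 31 mm in diameter, its lowest 6 mm tapered to 27 mm as a lead-in for the bore; 10 to 14 mm up, two opposite lugs along the cap's x axis, 43 mm over both, 10 mm wide. Round the stem a sprung gasket ring, lower face 15 mm above the underside, is pressed up by the neck's rim, 10 mm at most: 4 N to start, 12 N at the end.
- plug_center (a point): Yellow plastic shipping plug sitting loosely in the filler neck: point on its axis, half-way up its 42 mm. Round grip knob on top, 20 mm in diameter, from 5 mm below to 21 mm above this point; below it a flange 53 mm in diameter and 4 mm thick resting on the rim, and a stem 30 mm in diameter, 12 mm deep in the neck.
- plug: The same plug, 0.04 kg; origin at its underside centre.
- bin_floor (a point): Green plastic parts bin, fixed: this point is the centre of its inner floor, 4 mm above the bench; 172 mm (x) by 152 mm (y) inside, walls 55 mm high.
- hub: Bystander: turned steel coupling hub, 68 mm in diameter, 50 mm high; origin at its underside centre. Leave it.
- wrench: Bystander: steel wrench, 200 mm long, lying flat. Leave it.
- bearing: Bystander: steel bearing ring, 62 mm in diameter, 16 mm high; origin at its underside centre. Leave it.
Mind the look-alikes: they are no part of the job. Leave any orange or red look-alike of the cap alone.

How it is judged:
By the outcome, as a careful person would: the job done as asked, in the order asked, and still so for the second after the job is handed in, with the robot touching nothing.
It also fails if it takes over 72 s, if anything falls off the work surface, if the arm or the gripper's body presses on something with over 40 N, if the wrist force passes 120 N, or if a joint passes its speed limit or range.

## Robot

A 6-joint arm with a two-finger parallel gripper is mounted at the origin on the work surface. World frame = base frame: x ahead of the robot, y to its left, z up, the work surface at z = 0. Lengths are in m, angles in rad, forces in N, time in s.
With the tool pointing down it reaches from about 0.325 to 0.75 m from the base axis. Payload 7.6 kg.
Tool frame: the origin (TCP) lies at the very end of the fingers, on their centre line; the grasp point (between the pads) lies 19 mm behind it; z points along the fingers, y is the line along which they close (so a half turn about z gives the same grasp; the last joint's range is limited). The gripper opens to 85 mm and grips with 20 to 120 N. Pads are 22 mm wide; open, the fingers measure 114 mm over their backs; the gripper's body (76 mm by 85 mm) begins 54 mm behind the grasp point. The pads swing forward as they close: fully open they stand 13 mm farther back than shut.
Start: joints at [-1.222, 0.052, 1.401, -0, 1.689, -0.07], TCP at [0.214, -0.48, 0.231] pointing down, gripper open.
Joint ranges: [-2.9, 2.9], [-0.91, 2.17], [0.12, 2.37], [-1.06, 4.2], [0.26, 2.73], [-2.93, 2.93]. Speed limits (rad/s): [2.57, 2.57, 3.01, 3.14, 3.14, 3.14].

## Interface

Orientations are given as a 3x3 rotation matrix whose columns are the frame's x, y, z axes.
In Python, from cell import readout, vision, r gives the robot as it stands. The module is installed in compiled form; this text tells all that it offers.
- The arm moves only by the shell command python3 -m inch 'ROWS' [FORCE]. ROWS is JSON, a list of rows, each an object of numbers: "rx", "ry", "rz": the turn, a rotation vector about the world's x, y, z in degrees; "dx", "dy", "dz": the shift along the world's x, y, z in cm; "hand": the closure, from 0 (fully open) to 1 (shut). In form: [{"rx": .., "ry": .., "rz": .., "dx": .., "dy": .., "dz": .., "hand": ..}, ...]. A call has 1 to 12 rows; each row shifts and turns the commanded pose from where the row before left it; what a row does not reach is not made up. A row lasts 1/12 s, in which the tool goes at most 41.7 mm and 7.16 degrees, less where a joint would pass 70% of its speed; a pose out of reach is approached as far as the arm can. A call is refused whole if a number of a shift passes 4.17 or a number of a turn 7.16, either way. A call with a gripper value outside its range is refused whole. The fingers move at their own pace and stop on an object; FORCE is the grip in N (left out, the last holds). Time passes only in rows, so rows that do not move let the fingers close. It gives the time, the measured TCP pose, the force, the opening and the grip force at its end, in the units of the state.
- readout.observe(): the state, without advancing time (a new reading comes with each control period).
- vision.read_camera(name): name is "scene" or "top" or "wrist"; returns a dict with "image" (384x512x3 uint8, red, green, blue), "mtx" (3x3 intrinsics, pixels), "k1" (the pictures are not rectified: a ray, as slopes to the right and down, at radius r is drawn at 1 + k1 r^2 times it, then the intrinsics apply), "cam_to_world" (4x4, takes a point from camera to world coordinates). Camera axes: x right, y up, looking along -z (the intrinsics and any distortion apply to the point x, -y, -z); pixel columns grow to the right and rows downward; lengths in m; the calibration is good to about 2 mm. A picture is of the moment at which its call begins. There is no depth.
- r.finish_job(): hands the job in; it is judged then, once.
The state is a dict: "t": time; "q": joint angles; "joint_velocities": joint speeds; "joint_efforts": joint torques, N m; "position": TCP position; "tool_rot": TCP orientation; "wrist_force": force on the tool from outside, world axes, zero at the start; "ft_torque": the same for the moment, N m; "width": opening from 0.0 (shut) to 1.0 (fully open); "gripper_force": force on a finger pad.
Only numpy, scipy, OpenCV 4.12 (cv2) and the standard library are available. Lean on these libraries where they do the work, as an engineer would, in place of code of your own. Each camera call takes 0.05 s, during which the arm holds its last target. There are 200 camera calls.

## Working session

There is one attempt and no reset: what is moved stays moved. The work goes in short steps, Python scripts to look and compute and a shell command to move; the robot and the scene stay as the last step left them, time stands still between calls to the robot, and variables do not carry over. Pictures are saved under pics/ and viewed, at most 10 in all, crops included, and the job is handed in when it is done.

```bash
mkdir -p pics; cat > h.py <<'E'
import numpy as np, cv2, sys
from cell import readout, vision, r
def cam(n):
    c=vision.read_camera(n); return c
def save(c,f,crop=None,s=1):
    im=c["image"][:,:,::-1]
    if crop: im=im[crop[1]:crop[3],crop[0]:crop[2]]
    cv2.imwrite("pics/"+f,cv2.resize(im,None,fx=s,fy=s,interpolation=cv2.INTER_CUBIC))
def ray(c,u,v):
    K=np.array(c["mtx"]);k=c["k1"]
    xd=np.array([(u-K[0,2])/K[0,0],(v-K[1,2])/K[1,1]]);x=xd.copy()
    for _ in range(20): x=xd/(1+k*(x@x))
    T=np.array(c["cam_to_world"]); d=T[:3,:3]@np.array([x[0],-x[1],-1]); return T[:3,3],d
def at(c,u,v,z):
    o,d=ray(c,u,v); return o+d*(z-o[2])/d[2]
def proj(c,p):
    T=np.array(c["cam_to_world"]);K=np.array(c["mtx"]);q=T[:3,:3].T@(np.asarray(p)-T[:3,3])
    x=np.array([q[0],-q[1]])/-q[2]; x=x*(1+c["k1"]*(x@x)); return K[0,0]*x[0]+K[0,2],K[1,1]*x[1]+K[1,2]
E
python3 - <<'E'
from h import *
import pickle
cs={n:cam(n) for n in("scene","top")}
pickle.dump(cs,open("cs.pkl","wb"))
for n in cs: save(cs[n],n+"0.png",None,1.5); print(n,np.round(cs[n]["cam_to_world"],3).tolist(),cs[n]["mtx"],cs[n]["k1"])
print(readout.observe())
E
```

```text
scene [[-0.643, -0.609, 0.464, 1.112], [0.766, -0.514, 0.387, 0.37], [0.003, 0.604, 0.797, 1.075], [0.0, 0.0, 0.0, 1.0]] [[437.94157076   0.         256.51513548]
 [  0.         437.94157076 188.42870532]
 [  0.           0.           1.        ]] -0.036913188087170486
top [[0.027, 0.995, -0.095, 0.457], [-1.0, 0.027, -0.008, -0.066], [-0.005, 0.095, 0.995, 1.074], [0.0, 0.0, 0.0, 1.0]] [[381.11507729   0.         257.60800263]
 [  0.         381.11507729 190.47990522]
 [  0.           0.           1.        ]] -0.08852741001891455
{'t': 0.1, 'q': array([-1.22226126e+00,  5.27951534e-02,  1.40161252e+00, -3.87879256e-05,
        1.68862939e+00, -7.03050976e-02]), 'joint_velocities': array([ 0.0001329 , -0.00162484, -0.00318338,  0.00037858, -0.00081463,
       -0.0009758 ]), 'joint_efforts': array([ 1.56136979e-03, -3.82583177e+01, -3.60984564e+01, -1.13446638e-04,
        4.78650152e-03,  2.12836136e-05]), 'position': array([ 0.21343312, -0.47935818,  0.23055086]), 'tool_rot': array([[ 9.13563122e-01,  4.06696621e-01, -5.29498113e-04],
       [ 4.06696961e-01, -9.13562135e-01,  1.34440382e-03],
       [ 6.30350631e-05, -1.44354302e-03, -9.99998956e-01]]), 'wrist_force': array([-0.00943598, -0.30189486, -0.68486406]), 'ft_torque': array([ 0.02394539,  0.05715149, -0.07393147]), 'gripper_force': 0.0, 'width': 1.0015479027756684}
```

View pics/top0.png

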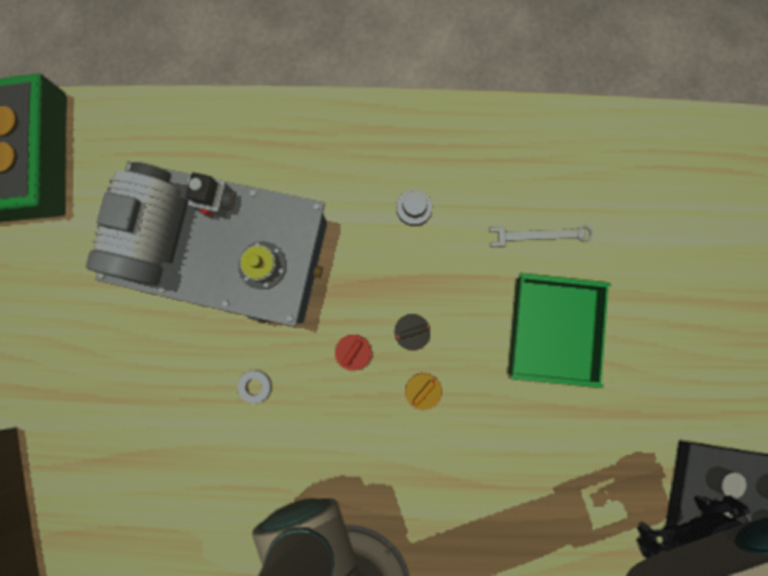

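View pics/scene0.png

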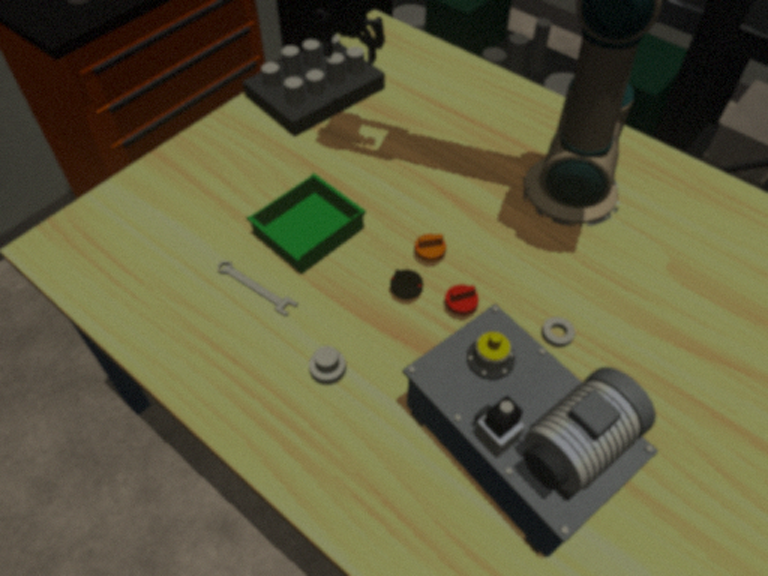

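The top view (1.5x) shows the plug knob at (257,260), the black cap at (412,332) and the bin centre at about (560,331). In the scene view the plug knob is at (493,342) and the cap at (407,283).

```bash
python3 - <<'E'
from h import *
import pickle
cs=pickle.load(open("cs.pkl","rb"));t=cs["top"];s=cs["scene"]
f=lambda c,u,v,z:np.round(at(c,u/1.5,v/1.5,z),4)
print("plug",f(t,257,260,.208),f(s,494,338,.208))
print("cap",f(t,412,332,.05),f(s,407,276,.059))
print("bin",f(t,560,331,.004), [f(t,*p,.059) for p in((521,274),(609,284),(602,386),(511,379))])
print("tank",[f(t,*p,.14) for p in((325,205),(297,324),(97,279),(127,165))])
print("bar ends",f(t,397,338,.059),f(t,428,327,.059))
w=cam("wrist");save(w,"w0.png");o=readout.observe()
T=w["cam_to_world"];R=o["tool_rot"];print("cam in tool",np.round(R.T@(T[:3,3]-o["position"]),4),np.round(R.T@T[:3,:3],3),w["mtx"],w["k1"])
E
```

```text
plug [0.5737 0.1404 0.208 ] [0.5798 0.1495 0.208 ]
cap [ 0.4727 -0.1063  0.05  ] [ 0.4794 -0.1     0.059 ]
bin [ 0.4821 -0.3865  0.004 ] [array([ 0.5812, -0.2992,  0.059 ]), array([ 0.5675, -0.46  ,  0.059 ]), array([ 0.3848, -0.4466,  0.059 ]), array([ 0.3941, -0.2829,  0.059 ])]
tank [array([0.6784, 0.0471, 0.14  ]), array([0.479 , 0.0855, 0.14  ]), array([0.5441, 0.4295, 0.14  ]), array([0.7423, 0.3926, 0.14  ])]
bar ends [ 0.4612 -0.0797  0.059 ] [ 0.4821 -0.1341  0.059 ]
cam in tool [ 0.0686 -0.0007 -0.1417] [[ 0.     0.962  0.275]
 [ 1.    -0.     0.   ]
 [ 0.     0.275 -0.962]] [[271.54376485   0.         255.9677416 ]
 [  0.         271.54376485 192.13092794]
 [  0.           0.           1.        ]] -0.04944945285221278
```

```bash
python3 -m inch '[{"dz":3},{"dz":3},{"dz":2},{"dx":2,"dy":3.5},{"dx":2,"dy":3.5},{"dx":2,"dy":3.5},{"dx":2,"dy":3.5},{"dx":2,"dy":3.5},{"dx":2,"dy":3.5},{"dx":2,"dy":3.5},{"dx":2,"dy":3.5},{"dx":2,"dy":3.5}]' 20; python3 -m inch '[{"dx":2,"dy":3.5},{"dx":2,"dy":3.5},{"dx":2,"dy":3.5},{"dx":2,"dy":3.5},{"dx":2,"dy":3.5},{"dx":2,"dy":3.5},{"dx":2,"dy":3.5},{"dx":2,"dy":3.5},{"dx":2,"dy":3.5},{},{}]'
python3 - <<'E'
from h import *
w=cam("wrist");save(w,"w1.png",None,1.5)
import pickle;pickle.dump(w,open("w1.pkl","wb"));print(readout.observe()["q"])
E
```

```text
[-1.22232434e+00  5.26186508e-02  1.40133337e+00  3.61662847e-05
  1.68860044e+00 -7.03029901e-02]invalid input at $[0]: expected keys rx, ry, rz, dx, dy, dz, hand
invalid input at $[0]: expected keys rx, ry, rz, dx, dy, dz, hand
```

View pics/w1.png

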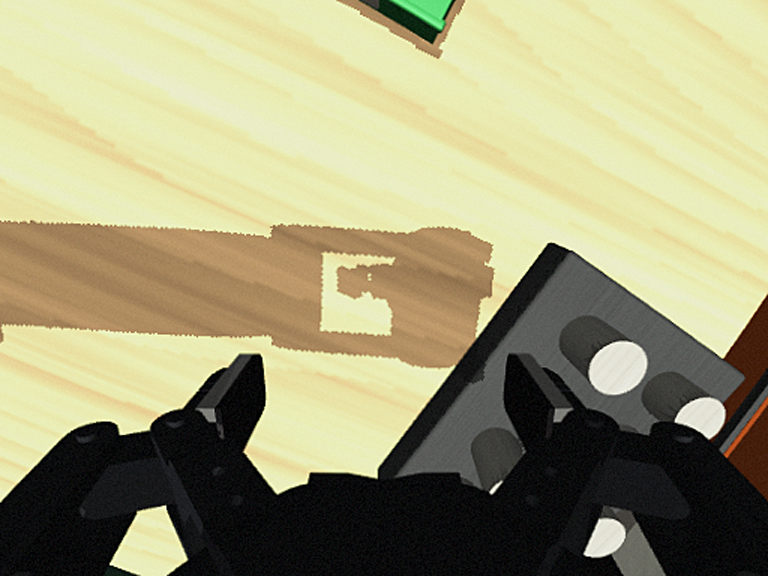

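The move was refused because every row needs all seven keys. The picture only shows the gripper over the bare bench at the start pose. I'm resending it with full rows.

```bash
python3 -m inch '[{"rx":0,"ry":0,"rz":0,"dx":0,"dy":0,"dz":4,"hand":0},{"rx":0,"ry":0,"rz":0,"dx":0,"dy":0,"dz":4,"hand":0},{"rx":0,"ry":0,"rz":0,"dx":2,"dy":3.5,"dz":0,"hand":0},{"rx":0,"ry":0,"rz":0,"dx":2,"dy":3.5,"dz":0,"hand":0},{"rx":0,"ry":0,"rz":0,"dx":2,"dy":3.5,"dz":0,"hand":0},{"rx":0,"ry":0,"rz":0,"dx":2,"dy":3.5,"dz":0,"hand":0},{"rx":0,"ry":0,"rz":0,"dx":2,"dy":3.5,"dz":0,"hand":0},{"rx":0,"ry":0,"rz":0,"dx":2,"dy":3.5,"dz":0,"hand":0},{"rx":0,"ry":0,"rz":0,"dx":2,"dy":3.5,"dz":0,"hand":0},{"rx":0,"ry":0,"rz":0,"dx":2,"dy":3.5,"dz":0,"hand":0},{"rx":0,"ry":0,"rz":0,"dx":2,"dy":3.5,"dz":0,"hand":0},{"rx":0,"ry":0,"rz":0,"dx":2,"dy":3.5,"dz":0,"hand":0}]' 20; python3 -m inch '[{"rx":0,"ry":0,"rz":0,"dx":2,"dy":3.5,"dz":0,"hand":0},{"rx":0,"ry":0,"rz":0,"dx":2,"dy":3.5,"dz":0,"hand":0},{"rx":0,"ry":0,"rz":0,"dx":2,"dy":3.5,"dz":0,"hand":0},{"rx":0,"ry":0,"rz":0,"dx":2,"dy":3.5,"dz":0,"hand":0},{"rx":0,"ry":0,"rz":0,"dx":2,"dy":3.5,"dz":0,"hand":0},{"rx":0,"ry":0,"rz":0,"dx":2,"dy":3.5,"dz":0,"hand":0},{"rx":0,"ry":0,"rz":0,"dx":2,"dy":3.5,"dz":0,"hand":0},{"rx":0,"ry":0,"rz":0,"dx":2,"dy":3.5,"dz":0,"hand":0},{"rx":0,"ry":0,"rz":0,"dx":0,"dy":0,"dz":0,"hand":0},{"rx":0,"ry":0,"rz":0,"dx":0,"dy":0,"dz":0,"hand":0}]'
python3 - <<'E'
from h import *
w=cam("wrist");save(w,"w2.png",None,1.5)
import pickle;pickle.dump(w,open("w2.pkl","wb"));print(readout.observe()["q"])
# yellow blob
im=cv2.cvtColor(w["image"],cv2.COLOR_RGB2HSV);m=cv2.inRange(im,(22,120,60),(35,255,255))
n,_,st,ce=cv2.connectedComponentsWithStats(m);print([(s.tolist(),c) for s,c in zip(st,ce) if 200<s[4]<60000])
E
```

```text
t: 1.2
position: [0.414, -0.1277, 0.3114]
tool_rot: [[0.914, 0.407, 0.0], [0.407, -0.914, -0.0], [0.0, 0.0, -1.0]]
wrist_force: [1.3, -1.6, 0.2]
width: 1.0
gripper_force: 0.0
t: 2.03
position: [0.5738, 0.152, 0.3091]
tool_rot: [[0.912, 0.409, -0.003], [0.409, -0.912, -0.001], [-0.004, -0.001, -1.0]]
wrist_force: [-0.7, -0.2, -0.4]
width: 0.999
gripper_force: 0.0
[ 1.94843942e-01  2.47825269e-01  1.02880799e+00 -4.37175204e-04
  1.86680359e+00  1.34568177e+00]
[([235, 160, 50, 49, 1766], array([259.65345413, 184.34484711]))]
```

View pics/w2.png

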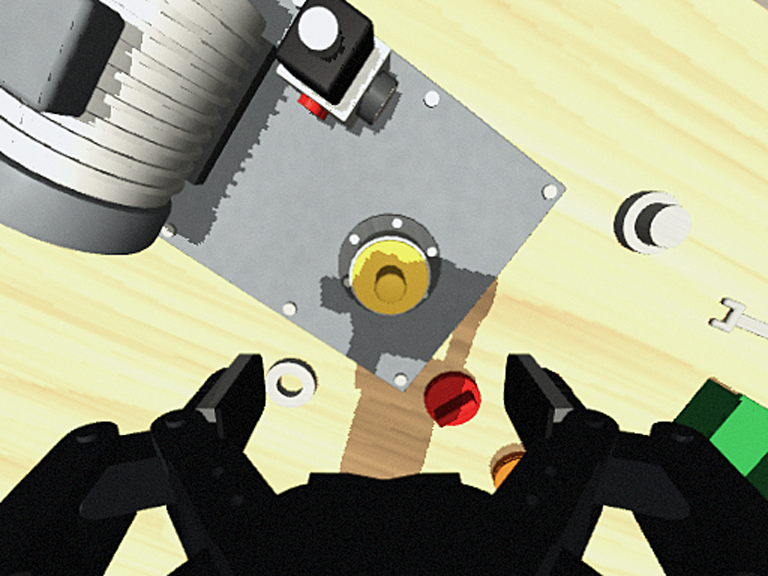

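The wrist view (1.5x) shows the plug at about (390,276), with its knob top at about (391,290). The neck flange and cover are clear around it.

```bash
python3 - <<'E'
from h import *
import pickle
w=pickle.load(open("w2.pkl","rb"))
print(at(w,260,184.5,.181),at(w,260.7,193,.208), at(w,235,184.5,.181)-at(w,285,184.5,.181))
# tank corners on cover
f=lambda u,v:at(w,u/1.5,v/1.5,.14)
print(f(565,187),f(403,391), f(290,309), f(550,192),f(400,380))
d=f(565,187)-f(403,391);print(np.degrees(np.arctan2(d[1],d[0])))
E
```

```text
[0.5744464  0.14856713 0.181     ] [0.57349518 0.14782453 0.208     ] [-0.02101858  0.04680185  0.        ]
[0.68215768 0.05267331 0.14      ] [0.47723788 0.09154447 0.14      ] [0.5073876  0.20628102 0.14      ] [0.67417448 0.06120684 0.14      ] [0.48579517 0.09835037 0.14      ]
-10.740800437704442
```

```bash
python3 -m inch '[{"rx":0,"ry":0,"rz":0,"dx":0,"dy":-0.4,"dz":-3.5,"hand":0.3},{"rx":0,"ry":0,"rz":0,"dx":0,"dy":0,"dz":-3.5,"hand":0.3},{"rx":0,"ry":0,"rz":0,"dx":0,"dy":0,"dz":-3.5,"hand":0.3},{"rx":0,"ry":0,"rz":0,"dx":0,"dy":0,"dz":-1.7,"hand":0.3},{"rx":0,"ry":0,"rz":0,"dx":0,"dy":0,"dz":0,"hand":0.3},{"rx":0,"ry":0,"rz":0,"dx":0,"dy":0,"dz":0,"hand":1},{"rx":0,"ry":0,"rz":0,"dx":0,"dy":0,"dz":0,"hand":1},{"rx":0,"ry":0,"rz":0,"dx":0,"dy":0,"dz":0,"hand":1},{"rx":0,"ry":0,"rz":0,"dx":0,"dy":0,"dz":0,"hand":1},{"rx":0,"ry":0,"rz":0,"dx":0,"dy":0,"dz":0,"hand":1},{"rx":0,"ry":0,"rz":0,"dx":0,"dy":0,"dz":0,"hand":1}]' 25
```

```text
t: 3.0
position: [0.5745, 0.1462, 0.1923]
tool_rot: [[0.914, 0.406, 0.005], [0.406, -0.914, 0.0], [0.004, 0.002, -1.0]]
wrist_force: [-0.9, -1.6, 6.9]
width: 0.223
gripper_force: 24.4
```

```bash
python3 -m inch '[{"rx":0,"ry":0,"rz":0,"dx":0,"dy":0,"dz":1.5,"hand":1},{"rx":0,"ry":0,"rz":0,"dx":0,"dy":0,"dz":3,"hand":1},{"rx":0,"ry":0,"rz":0,"dx":0,"dy":0,"dz":2,"hand":1},{"rx":0,"ry":0,"rz":0,"dx":-2.7,"dy":-1.2,"dz":0,"hand":1},{"rx":0,"ry":0,"rz":0,"dx":-2.7,"dy":-1.2,"dz":0,"hand":1},{"rx":0,"ry":0,"rz":0,"dx":-2.7,"dy":-1.2,"dz":0,"hand":1},{"rx":0,"ry":0,"rz":0,"dx":0,"dy":0,"dz":0,"hand":1},{"rx":0,"ry":0,"rz":0,"dx":0,"dy":0,"dz":0,"hand":1},{"rx":0,"ry":0,"rz":0,"dx":0,"dy":0,"dz":0,"hand":1}]'
python3 - <<'E'
from h import *
w=cam("wrist")
import pickle;pickle.dump(w,open("w3.pkl","wb"))
u,v=proj(w,[.574,.148,.178]);print(u,v)
a=int(max(u-75,0));b=int(max(v-75,0));print(a,b);save(w,"w3.png",(a,b,a+150,b+115+(75 if v<75 else 40)),4)
E
```

```text
t: 3.75
position: [0.4931, 0.1105, 0.2553]
tool_rot: [[0.914, 0.407, 0.002], [0.407, -0.914, 0.0], [0.002, 0.001, -1.0]]
wrist_force: [1.1, 0.7, -0.0]
width: 0.216
gripper_force: 24.5
255.03168197530462 87.30869246952174
180 12
```

View pics/w3.png

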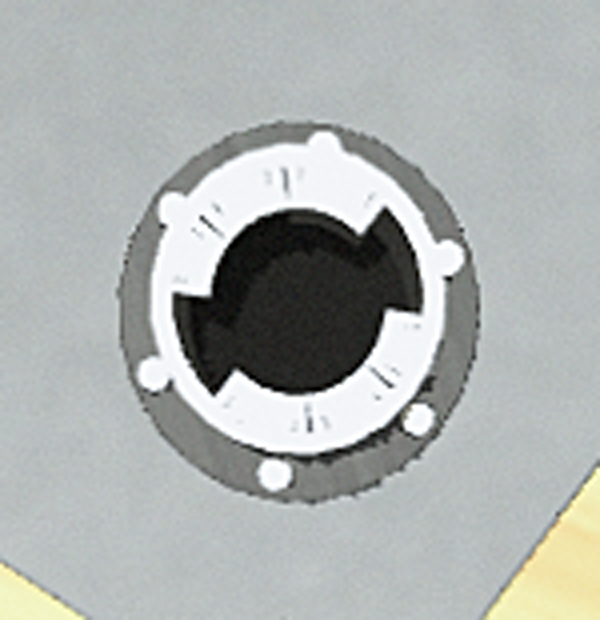

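The crop shows the rim at x 148–446, y 140–454. The right notch's outer corners are (387,208) and (420,312), and the left notch's are (173,293) and (217,394).

```bash
python3 - <<'E'
from h import *
import pickle
w=pickle.load(open("w3.pkl","rb"))
f=lambda u,v:at(w,180+(u+.5)/4-.5,12+(v+.5)/4-.5,.178)
R=[f(387,208),f(420,312)];L=[f(173,293),f(217,394)];r=[f(362,236),f(386,310)];l=[f(209,297),f(232,369)]
ang=lambda d:np.degrees(np.arctan2(d[1],d[0]))
print("mid",np.mean(R+L,0),"line",ang(np.mean(R,0)-np.mean(L,0)),ang(np.mean(r,0)-np.mean(l,0)),
 "edges",ang(R[1]-L[1] if 0 else R[0]-L[0]),ang(R[1]-L[1]))
print("perp",ang(R[0]-R[1])-90,ang(L[0]-L[1])-90,"w",np.linalg.norm(R[0]-R[1]),np.linalg.norm(np.mean(R,0)-np.mean(L,0)))
# rim fit: threshold bright in image, bore fit using ellipses
g=w["image"].min(2);m=(g>225).astype(np.uint8);n,lab,st,ce=cv2.connectedComponentsWithStats(m)
u,v=proj(w,[.574,.148,.178])
rim=[f(148,300),f(446,295),f(297,140),f(300,454)]
print("rim",(rim[0]+rim[1])/2,(rim[2]+rim[3])/2,np.linalg.norm(rim[0]-rim[1]),np.linalg.norm(rim[2]-rim[3]))
pts=np.array([f(*p)[:2] for p in((148,300),(446,295),(297,140),(300,454),(190,190),(250,445),(410,420))])
bore=np.array([f(*p)[:2] for p in((362,236),(386,310),(209,297),(232,369),(288,208),(305,394),(228,245),(372,355))])
from scipy.optimize import least_squares
for P in(pts[:4],bore):
    s=least_squares(lambda q:np.hypot(*(P-q[:2]).T)-q[2],[.574,.148,.02]).x;print(s)
E
```

```text
mid [0.57382552 0.14856165 0.178     ] line -45.16796049771269 -45.632721563059775 edges -45.54686129201225 -44.777545187060355
perp -46.317588422074586 -42.68404377473822 w 0.01967368567506417 0.04251659844052131
rim [0.57456711 0.14923324 0.178     ] [0.57395899 0.14862487 0.178     ] 0.056749502759302135 0.05683676711777379
[0.57383601 0.14889353 0.02840306]
[0.57353994 0.14863801 0.01701388]
```

```bash
python3 - <<'E'
from h import *
import pickle
w=pickle.load(open("w3.pkl","rb"));im=cv2.cvtColor(w["image"],cv2.COLOR_RGB2HSV);m=cv2.inRange(im,(22,120,60),(35,255,255))
n,_,st,ce=cv2.connectedComponentsWithStats(m)
R=np.array([[.914,.407],[.407,-.914]])
for s,c in zip(st,ce):
    if 200<s[4]<60000: 
        p=at(w,s[0]+s[2]/2-.5,s[1]+s[3]/2-.5,.2553-.010);print(s,p,"tool xy",R@(p[:2]-[.4931,.1105]))
E
python3 -m inch '[{"rx":0,"ry":0,"rz":0,"dx":-0.1,"dy":-4.05,"dz":0,"hand":1},{"rx":0,"ry":0,"rz":0,"dx":-0.1,"dy":-4.05,"dz":0,"hand":1},{"rx":0,"ry":0,"rz":0,"dx":-0.1,"dy":-4.05,"dz":0,"hand":1},{"rx":0,"ry":0,"rz":0,"dx":-0.1,"dy":-4.05,"dz":0,"hand":1},{"rx":0,"ry":0,"rz":0,"dx":-0.1,"dy":-4.05,"dz":0,"hand":1},{"rx":0,"ry":0,"rz":0,"dx":-0.1,"dy":-4.05,"dz":0,"hand":1},{"rx":0,"ry":0,"rz":0,"dx":-0.1,"dy":-4.05,"dz":0,"hand":1},{"rx":0,"ry":0,"rz":0,"dx":-0.1,"dy":-4.05,"dz":0,"hand":1},{"rx":0,"ry":0,"rz":0,"dx":-0.1,"dy":-4.05,"dz":0,"hand":1},{"rx":0,"ry":0,"rz":0,"dx":-0.1,"dy":-4.05,"dz":0,"hand":1},{"rx":0,"ry":0,"rz":0,"dx":-0.1,"dy":-4.05,"dz":0,"hand":1},{"rx":0,"ry":0,"rz":0,"dx":-0.1,"dy":-4.05,"dz":0,"hand":1}]'
python3 -m inch '[{"rx":0,"ry":0,"rz":0,"dx":0,"dy":0,"dz":-4,"hand":1},{"rx":0,"ry":0,"rz":0,"dx":0,"dy":0,"dz":-4,"hand":1},{"rx":0,"ry":0,"rz":0,"dx":0,"dy":0,"dz":-4,"hand":1},{"rx":0,"ry":0,"rz":0,"dx":0,"dy":0,"dz":-4,"hand":1},{"rx":0,"ry":0,"rz":0,"dx":0,"dy":0,"dz":-3,"hand":1},{"rx":0,"ry":0,"rz":0,"dx":0,"dy":0,"dz":-1,"hand":1},{"rx":0,"ry":0,"rz":0,"dx":0,"dy":0,"dz":0,"hand":1},{"rx":0,"ry":0,"rz":0,"dx":0,"dy":0,"dz":0,"hand":0.5},{"rx":0,"ry":0,"rz":0,"dx":0,"dy":0,"dz":0,"hand":0.5},{"rx":0,"ry":0,"rz":0,"dx":0,"dy":0,"dz":0,"hand":0.5},{"rx":0,"ry":0,"rz":0,"dx":0,"dy":0,"dz":0,"hand":0.5}]'
```

```text
[ 214  189   84   79 3531] [0.49516522 0.11245835 0.2453    ] tool xy [ 0.00268466 -0.00094939]
t: 4.8
position: [0.4809, -0.378, 0.254]
tool_rot: [[0.913, 0.407, 0.0], [0.407, -0.913, -0.0], [0.0, 0.0, -1.0]]
wrist_force: [0.5, -0.1, 0.4]
width: 0.221
gripper_force: 24.6
t: 5.72
position: [0.4815, -0.3765, 0.0567]
tool_rot: [[0.914, 0.407, 0.003], [0.407, -0.914, -0.003], [0.002, 0.004, -1.0]]
wrist_force: [-0.1, -0.2, -0.4]
width: 0.497
gripper_force: 0.0
```

```bash
python3 -m inch '[{"rx":0,"ry":0,"rz":0,"dx":0,"dy":0,"dz":4,"hand":0.5},{"rx":0,"ry":0,"rz":0,"dx":0,"dy":0,"dz":4,"hand":0.3},{"rx":0,"ry":0,"rz":0,"dx":0,"dy":0,"dz":3,"hand":0.2},{"rx":0,"ry":0,"rz":7.1,"dx":0,"dy":3,"dz":0,"hand":0},{"rx":0,"ry":0,"rz":7.1,"dx":0,"dy":3,"dz":0,"hand":0},{"rx":0,"ry":0,"rz":7.1,"dx":0,"dy":3,"dz":0,"hand":0},{"rx":0,"ry":0,"rz":7.1,"dx":0,"dy":3,"dz":0,"hand":0},{"rx":0,"ry":0,"rz":7.1,"dx":0,"dy":3,"dz":0,"hand":0},{"rx":0,"ry":0,"rz":7.1,"dx":0,"dy":3,"dz":0,"hand":0},{"rx":0,"ry":0,"rz":7.1,"dx":0,"dy":3,"dz":0,"hand":0},{"rx":0,"ry":0,"rz":7.1,"dx":0,"dy":3,"dz":0,"hand":0},{"rx":0,"ry":0,"rz":7.1,"dx":0,"dy":3,"dz":0,"hand":0}]'
python3 -m inch '[{"rx":0,"ry":0,"rz":7.1,"dx":-0.3,"dy":0,"dz":0,"hand":0},{"rx":0,"ry":0,"rz":7.1,"dx":-0.3,"dy":0,"dz":0,"hand":0},{"rx":0,"ry":0,"rz":7.1,"dx":0,"dy":0,"dz":0,"hand":0},{"rx":0,"ry":0,"rz":0,"dx":0,"dy":0,"dz":0,"hand":0},{"rx":0,"ry":0,"rz":0,"dx":0,"dy":0,"dz":0,"hand":0},{"rx":0,"ry":0,"rz":0,"dx":0,"dy":0,"dz":0,"hand":0}]'
python3 - <<'E'
from h import *
w=cam("wrist")
import pickle;pickle.dump(w,open("w4.pkl","wb"))
o=readout.observe();print(o["q"],o["position"],np.degrees(np.arctan2(o["tool_rot"][1,0],o["tool_rot"][0,0])))
print(proj(w,[.475,-.104,.059]))
save(w,"w4.png",None,1.5)
E
```

```text
t: 6.72
position: [0.4806, -0.1043, 0.1657]
tool_rot: [[0.031, 1.0, 0.002], [1.0, -0.031, -0.001], [-0.001, 0.002, -1.0]]
wrist_force: [-0.2, 0.7, 0.6]
width: 1.006
gripper_force: 0.0
t: 7.22
position: [0.4747, -0.1058, 0.1649]
tool_rot: [[-0.325, 0.946, 0.001], [0.946, 0.325, -0.0], [-0.001, 0.001, -1.0]]
wrist_force: [-0.0, -0.2, -0.4]
width: 1.003
gripper_force: 0.0
[-2.95309677e-01 -2.77300984e-02  1.61431694e+00  6.82608971e-05
  1.55416658e+00 -6.27117277e-01] [ 0.47466123 -0.1058045   0.16474277] 109.0111026692909
(np.float64(257.882265321894), np.float64(189.9181993400449))
```

View pics/w4.png

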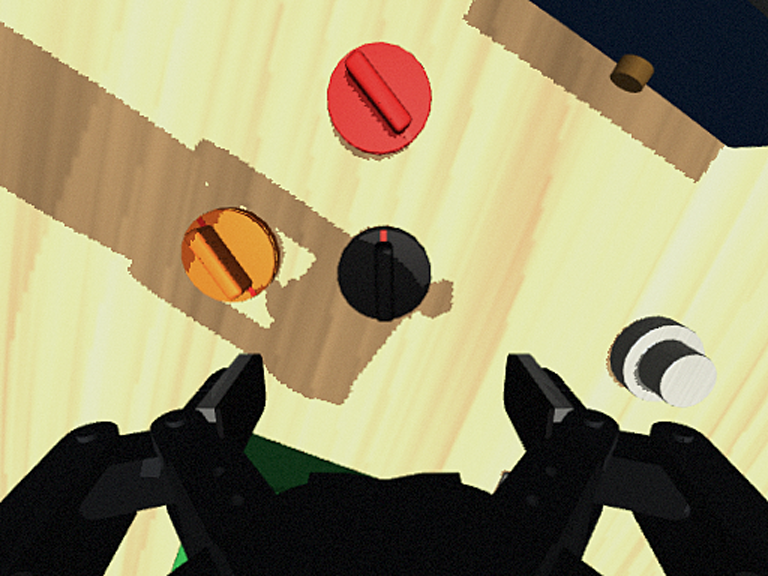

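The wrist view (1.5x) shows the black cap's cover centre at about (384,272). Its bar runs from (383,242) to (385,318), within about 1.5° of the tool x axis. The orange cap is at (231,255), so I'll open only partly.

```bash
python3 - <<'E'
from h import *
import pickle
w=pickle.load(open("w4.pkl","rb"));o=readout.observe();R=o["tool_rot"]
for u,v,z in((384,272,.033),(383,242,.059),(385,318,.059),(231,255,.033)):
    p=at(w,u/1.5-.17,v/1.5-.17,z);print(p,(R.T@(p-o["position"]))*1000)
E
python3 -m inch '[{"rx":0,"ry":0,"rz":0,"dx":0,"dy":0,"dz":-3,"hand":0.5},{"rx":0,"ry":0,"rz":0,"dx":0,"dy":0,"dz":-2,"hand":0.5}]'
```

```text
[ 0.47244874 -0.10254406  0.033     ] [  3.86091754  -1.12452497 131.74032322]
[ 0.46365858 -0.07889032  0.059     ] [ 29.07651509  -1.71126738 105.72886743]
[ 0.48094257 -0.1252579   0.059     ] [-20.39225111  -0.47434233 105.75138545]
[ 0.36901783 -0.12532478  0.033     ] [  16.0155236  -106.33465558  131.65930075]
t: 7.43
position: [0.4748, -0.1059, 0.1138]
tool_rot: [[-0.326, 0.945, 0.002], [0.945, 0.326, -0.0], [-0.001, 0.001, -1.0]]
wrist_force: [-0.4, 0.1, -1.3]
width: 0.749
gripper_force: 0.0
```

```bash
python3 -m inch '[{"rx":0,"ry":0,"rz":1.4,"dx":-0.1,"dy":0.3,"dz":-3,"hand":0.5},{"rx":0,"ry":0,"rz":0,"dx":0,"dy":0,"dz":-3,"hand":0.5},{"rx":0,"ry":0,"rz":0,"dx":0,"dy":0,"dz":-1.4,"hand":0.5},{"rx":0,"ry":0,"rz":0,"dx":0,"dy":0,"dz":0,"hand":0.6},{"rx":0,"ry":0,"rz":0,"dx":0,"dy":0,"dz":0,"hand":0.7},{"rx":0,"ry":0,"rz":0,"dx":0,"dy":0,"dz":0,"hand":1},{"rx":0,"ry":0,"rz":0,"dx":0,"dy":0,"dz":0,"hand":1},{"rx":0,"ry":0,"rz":0,"dx":0,"dy":0,"dz":0,"hand":1},{"rx":0,"ry":0,"rz":0,"dx":0,"dy":0,"dz":0,"hand":1},{"rx":0,"ry":0,"rz":0,"dx":0,"dy":0,"dz":0,"hand":1}]' 50
```

```text
t: 8.27
position: [0.4746, -0.103, 0.042]
tool_rot: [[-0.352, 0.936, 0.003], [0.936, 0.352, -0.001], [-0.002, 0.003, -1.0]]
wrist_force: [-0.5, -0.7, 6.9]
width: 0.127
gripper_force: 53.9
```

```bash
python3 -m inch '[{"rx":0,"ry":0,"rz":0,"dx":0,"dy":0,"dz":2,"hand":1},{"rx":0,"ry":0,"rz":0,"dx":0,"dy":0,"dz":4,"hand":1},{"rx":0,"ry":0,"rz":0,"dx":0,"dy":0,"dz":4,"hand":1},{"rx":0,"ry":0,"rz":0,"dx":0,"dy":0,"dz":4,"hand":1},{"rx":0,"ry":0,"rz":0,"dx":0,"dy":0,"dz":4,"hand":1},{"rx":0,"ry":0,"rz":0,"dx":0,"dy":0,"dz":2.5,"hand":1},{"rx":0,"ry":0,"rz":0,"dx":0,"dy":0,"dz":0,"hand":1},{"rx":0,"ry":0,"rz":0,"dx":0,"dy":0,"dz":0,"hand":1}]'
python3 - <<'E'
from h import *
w=cam("wrist")
import pickle;pickle.dump(w,open("w5.pkl","wb"))
o=readout.observe();print(o["position"],o["wrist_force"],o["ft_torque"])
save(w,"w5.png",(170,130,340,255),4)
E
```

```text
t: 8.93
position: [0.474, -0.1028, 0.2468]
tool_rot: [[-0.352, 0.936, 0.003], [0.936, 0.352, -0.001], [-0.002, 0.003, -1.0]]
wrist_force: [0.6, -0.5, -1.6]
width: 0.126
gripper_force: 52.9
[ 0.47330826 -0.10257296  0.24478778] [-0.49237317  1.40377453 -2.24692654] [ 0.03137379  0.11457819 -0.01160908]
```

View pics/w5.png

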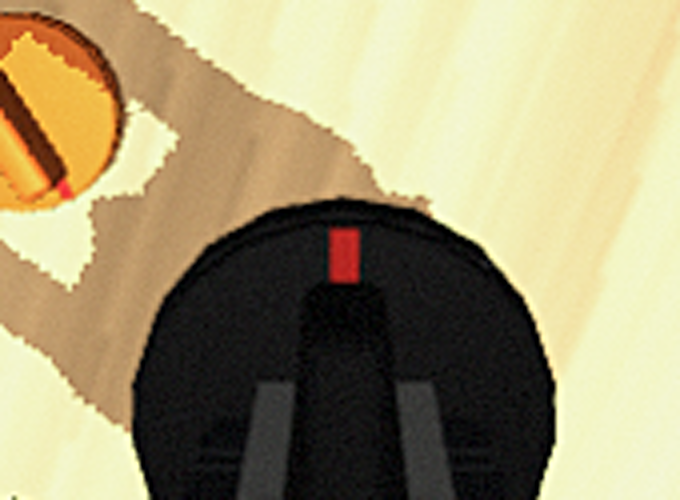

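The crop shows the cap held squarely. The cover spans x 133–555, the red mark is at x 345, the skirt's lower edge is at y 198 and its top edge at y 222, and the bar's foot is at y 283.

```bash
python3 - <<'E'
from h import *
import pickle
w=pickle.load(open("w5.pkl","rb"));P=np.array([.4738,-.1027,.2458]);R=np.array([[-.352,.936,.003],[.936,.352,-.001],[-.002,.003,-1]])
for u,v,h,e in((345,222,.009,33),(345,198,.023,33),(345,283,.009,25),(133,405,.009,0),(555,405,.009,0)):
    p=at(w,170+(u+.5)/4-.5,130+(v+.5)/4-.5,P[2]-h);q=R.T@(p-P)*1000;print(q[:2],q[0]-e)
T=w["cam_to_world"];print(R.T@(T[:3,3]-P))
E
```

```text
[31.0064653  -0.93141685] -1.9935346982200706
[31.27903434 -0.94511882] -1.7209656623010652
[21.77144527 -0.93268107] -3.2285547314238663
[  2.33032902 -33.13730358] 2.330329016685826
[ 2.2612599  30.99253896] 2.261259896271342
[ 0.07010311 -0.00077727 -0.14281362]
```

```bash
python3 -m inch '[{"rx":0,"ry":0,"rz":3.5,"dx":1.4,"dy":3.57,"dz":0,"hand":1},{"rx":0,"ry":0,"rz":3.5,"dx":1.4,"dy":3.57,"dz":0,"hand":1},{"rx":0,"ry":0,"rz":3.5,"dx":1.4,"dy":3.57,"dz":0,"hand":1},{"rx":0,"ry":0,"rz":3.5,"dx":1.4,"dy":3.57,"dz":0,"hand":1},{"rx":0,"ry":0,"rz":3.5,"dx":1.4,"dy":3.57,"dz":0,"hand":1},{"rx":0,"ry":0,"rz":3.5,"dx":1.4,"dy":3.57,"dz":0,"hand":1},{"rx":0,"ry":0,"rz":3.5,"dx":1.6,"dy":3.57,"dz":0,"hand":1},{"rx":0,"ry":0,"rz":0,"dx":0,"dy":0,"dz":0,"hand":1},{"rx":0,"ry":0,"rz":0,"dx":0,"dy":0,"dz":0,"hand":1},{"rx":0,"ry":0,"rz":0,"dx":0,"dy":0,"dz":0,"hand":1},{"rx":0,"ry":0,"rz":0,"dx":0,"dy":0,"dz":-1,"hand":1},{"rx":0,"ry":0,"rz":0,"dx":0,"dy":0,"dz":0,"hand":1}]'
python3 - <<'E'
from h import *
for i in range(1):
    o=readout.observe();print(o["position"],o["wrist_force"],o["ft_torque"],np.degrees(np.arctan2(o["tool_rot"][1,0],o["tool_rot"][0,0])))
w=cam("wrist");import pickle;pickle.dump(w,open("w6.pkl","wb"));s=cam("scene")
a=w["image"][0:230,130:380];b=s["image"][180:280,270:400]
cv2.imwrite("pics/w6.png",cv2.resize(a,None,fx=2.6,fy=2.6,interpolation=2)[:,:,::-1])
E
```

```text
t: 9.98
position: [0.5727, 0.146, 0.2329]
tool_rot: [[-0.707, 0.707, -0.003], [0.707, 0.707, -0.001], [0.002, -0.003, -1.0]]
wrist_force: [-0.5, -0.1, -2.0]
width: 0.123
gripper_force: 52.7
[0.5727463  0.14600843 0.2328982 ] [-0.47267991 -0.1310282  -2.01123274] [ 0.04673081  0.03575667 -0.00842606] 134.99014484645548
```

View pics/w6.png

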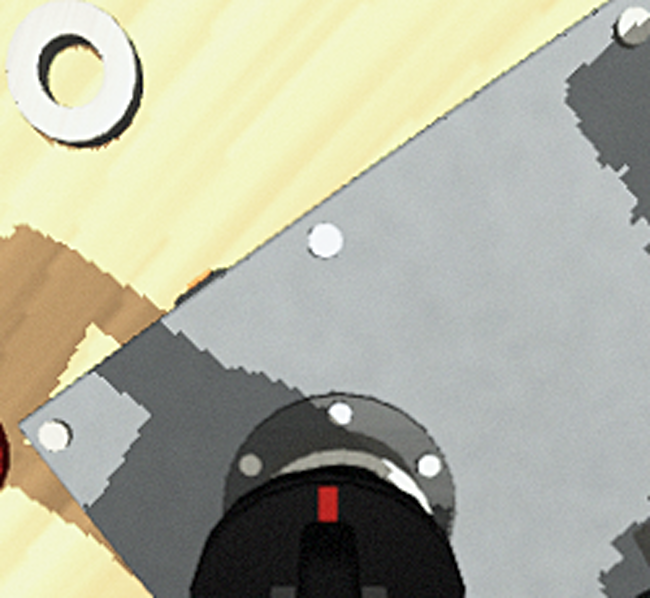

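The cap hangs over the neck. The neck's base flange spans x 223–456 with its top at y 395, and the rim's far edge is at about y 450. The cap's skirt edge is at y 467 and its red mark at x 328.

```bash
python3 - <<'E'
from h import *
import pickle
w=pickle.load(open("w6.pkl","rb"));P=np.array([.5727,.146,.2329]);R=np.array([[-.707,.707,0],[.707,.707,0],[0,0,-1]])
for n,u,v,z,e in(("flange",339.5,393,.145,38),("flL",223,500,.145,0),("flR",456,500,.145,0),("rim",336,450,.178,28),("skirt",328,467,.2329-.023,33),("topedge",328,482,.2329-.009,33),("barfoot",328,522,.2329-.009,25)):
    p=at(w,130+(u+.5)/2.6-.5,(v+.5)/2.6-.5,z);q=R.T@(p-P)*1000;print(n,q[:2],q[0]-e)
E
```

```text
flange [41.39386726  2.7450562 ] 3.3938672617872356
flL [  5.25213273 -36.56083071] 5.252132733178762
flR [ 5.32867267 42.35569375] 5.328672668193005
rim [29.38311523  1.39491756] 1.3831152328365448
skirt [31.86094212 -0.7703543 ] -1.1390578797285578
topedge [31.72976795 -0.72330029] -1.270232048083379
barfoot [22.47978866 -0.72313407] -2.5202113427206
```

```bash
python3 -m inch '[{"rx":0,"ry":0,"rz":0,"dx":0.05,"dy":0.42,"dz":0,"hand":1},{"rx":0,"ry":0,"rz":0,"dx":0,"dy":0,"dz":-0.6,"hand":1},{"rx":0,"ry":0,"rz":0,"dx":0,"dy":0,"dz":-0.4,"hand":1},{"rx":0,"ry":0,"rz":0,"dx":0,"dy":0,"dz":0,"hand":1},{"rx":0,"ry":0,"rz":0,"dx":0,"dy":0,"dz":0,"hand":1}]'; python3 -m inch '[{"rx":0,"ry":0,"rz":0,"dx":0,"dy":0,"dz":-0.2,"hand":1},{"rx":0,"ry":0,"rz":0,"dx":0,"dy":0,"dz":-0.2,"hand":1},{"rx":0,"ry":0,"rz":0,"dx":0,"dy":0,"dz":0,"hand":1},{"rx":0,"ry":0,"rz":0,"dx":0,"dy":0,"dz":0,"hand":1}]'; python3 -m inch '[{"rx":0,"ry":0,"rz":0,"dx":0,"dy":0,"dz":-0.2,"hand":1},{"rx":0,"ry":0,"rz":0,"dx":0,"dy":0,"dz":-0.2,"hand":1},{"rx":0,"ry":0,"rz":0,"dx":0,"dy":0,"dz":0,"hand":1},{"rx":0,"ry":0,"rz":0,"dx":0,"dy":0,"dz":0,"hand":1}]'
```

```text
t: 10.5
position: [0.5738, 0.1514, 0.2248]
tool_rot: [[-0.708, 0.706, -0.001], [0.706, 0.708, -0.0], [0.001, -0.001, -1.0]]
wrist_force: [0.5, -0.1, -0.9]
width: 0.125
gripper_force: 52.8
t: 10.83
position: [0.574, 0.1515, 0.2212]
tool_rot: [[-0.708, 0.706, -0.0], [0.706, 0.708, 0.0], [0.0, -0.0, -1.0]]
wrist_force: [0.1, -0.4, -1.8]
width: 0.125
gripper_force: 52.8
t: 11.17
position: [0.5739, 0.1514, 0.2171]
tool_rot: [[-0.708, 0.706, -0.0], [0.706, 0.708, -0.0], [0.0, -0.0, -1.0]]
wrist_force: [-0.2, 0.1, -2.2]
width: 0.124
gripper_force: 52.8
```

```bash
python3 -m inch '[{"rx":0,"ry":0,"rz":0,"dx":-0.05,"dy":-0.1,"dz":-0.2,"hand":1},{"rx":0,"ry":0,"rz":0,"dx":0,"dy":0,"dz":-0.2,"hand":1},{"rx":0,"ry":0,"rz":0,"dx":0,"dy":0,"dz":0,"hand":1},{"rx":0,"ry":0,"rz":0,"dx":0,"dy":0,"dz":0,"hand":1}]'; python3 -m inch '[{"rx":0,"ry":0,"rz":0,"dx":0,"dy":0,"dz":-0.2,"hand":1},{"rx":0,"ry":0,"rz":0,"dx":0,"dy":0,"dz":0,"hand":1},{"rx":0,"ry":0,"rz":0,"dx":0,"dy":0,"dz":0,"hand":1}]'; python3 -m inch '[{"rx":0,"ry":0,"rz":0,"dx":0,"dy":0,"dz":-0.2,"hand":1},{"rx":0,"ry":0,"rz":0,"dx":0,"dy":0,"dz":0,"hand":1},{"rx":0,"ry":0,"rz":0,"dx":0,"dy":0,"dz":0,"hand":1}]'; python3 -m inch '[{"rx":0,"ry":0,"rz":0,"dx":0,"dy":0,"dz":-0.2,"hand":1},{"rx":0,"ry":0,"rz":0,"dx":0,"dy":0,"dz":0,"hand":1},{"rx":0,"ry":0,"rz":0,"dx":0,"dy":0,"dz":0,"hand":1}]'
```

```text
t: 11.5
position: [0.5734, 0.1504, 0.2131]
tool_rot: [[-0.708, 0.706, -0.0], [0.706, 0.708, 0.0], [0.0, -0.0, -1.0]]
wrist_force: [0.2, -0.0, -1.5]
width: 0.126
gripper_force: 52.8
t: 11.75
position: [0.5735, 0.1505, 0.2112]
tool_rot: [[-0.708, 0.706, -0.0], [0.706, 0.708, 0.0], [0.0, -0.0, -1.0]]
wrist_force: [-0.0, 0.1, -1.8]
width: 0.121
gripper_force: 52.8
t: 12.0
position: [0.5735, 0.1505, 0.2091]
tool_rot: [[-0.708, 0.706, -0.0], [0.706, 0.708, 0.0], [0.0, -0.0, -1.0]]
wrist_force: [-0.6, -0.6, -1.6]
width: 0.124
gripper_force: 52.8
t: 12.25
position: [0.5735, 0.1504, 0.2071]
tool_rot: [[-0.708, 0.706, -0.0], [0.706, 0.708, 0.0], [0.0, -0.0, -1.0]]
wrist_force: [-0.6, -0.5, -1.3]
width: 0.127
gripper_force: 52.8
```

```bash
A='a'; python3 -m inch '[{"rx":0,"ry":0,"rz":0,"dx":0,"dy":0,"dz":-0.2,"hand":1},{"rx":0,"ry":0,"rz":0,"dx":0,"dy":0,"dz":0,"hand":1},{"rx":0,"ry":0,"rz":0,"dx":0,"dy":0,"dz":0,"hand":1}]'; python3 -m inch '[{"rx":0,"ry":0,"rz":0,"dx":0,"dy":0,"dz":-0.2,"hand":1},{"rx":0,"ry":0,"rz":0,"dx":0,"dy":0,"dz":0,"hand":1},{"rx":0,"ry":0,"rz":0,"dx":0,"dy":0,"dz":0,"hand":1}]'; python3 -m inch '[{"rx":0,"ry":0,"rz":0,"dx":0,"dy":0,"dz":-0.2,"hand":1},{"rx":0,"ry":0,"rz":0,"dx":0,"dy":0,"dz":0,"hand":1},{"rx":0,"ry":0,"rz":0,"dx":0,"dy":0,"dz":0,"hand":1}]'
```

```text
t: 12.5
position: [0.5735, 0.1504, 0.2053]
tool_rot: [[-0.708, 0.706, 0.0], [0.706, 0.708, 0.0], [-0.0, 0.0, -1.0]]
wrist_force: [-0.9, 0.0, -1.1]
width: 0.127
gripper_force: 52.8
t: 12.75
position: [0.5736, 0.1504, 0.204]
tool_rot: [[-0.708, 0.706, 0.001], [0.706, 0.708, 0.0], [-0.0, 0.001, -1.0]]
wrist_force: [-2.2, -0.4, 3.6]
width: 0.126
gripper_force: 53.5
t: 13.0
position: [0.5736, 0.1504, 0.2018]
tool_rot: [[-0.708, 0.706, 0.001], [0.706, 0.708, 0.0], [-0.0, 0.001, -1.0]]
wrist_force: [-4.5, -1.4, 5.5]
width: 0.125
gripper_force: 53.7
```

```bash
python3 -m inch '[{"rx":0,"ry":0,"rz":0,"dx":-0.1,"dy":-0.05,"dz":-0.2,"hand":1},{"rx":0,"ry":0,"rz":0,"dx":0,"dy":0,"dz":0,"hand":1},{"rx":0,"ry":0,"rz":0,"dx":0,"dy":0,"dz":0,"hand":1}]'; python3 -m inch '[{"rx":0,"ry":0,"rz":0,"dx":-0.05,"dy":0,"dz":-0.2,"hand":1},{"rx":0,"ry":0,"rz":0,"dx":0,"dy":0,"dz":0,"hand":1},{"rx":0,"ry":0,"rz":0,"dx":0,"dy":0,"dz":0,"hand":1}]'
```

```text
t: 13.25
position: [0.5734, 0.1504, 0.2005]
tool_rot: [[-0.708, 0.706, 0.004], [0.706, 0.708, 0.001], [-0.002, 0.004, -1.0]]
wrist_force: [-0.6, 0.7, 6.4]
width: 0.127
gripper_force: 53.8
t: 13.5
position: [0.5734, 0.1504, 0.199]
tool_rot: [[-0.708, 0.706, 0.005], [0.706, 0.708, 0.001], [-0.003, 0.005, -1.0]]
wrist_force: [2.2, 0.5, 8.0]
width: 0.13
gripper_force: 54.0
```

```bash
python3 -m inch '[{"rx":0,"ry":0,"rz":0,"dx":0.05,"dy":0,"dz":-0.2,"hand":1},{"rx":0,"ry":0,"rz":0,"dx":0,"dy":0,"dz":0,"hand":1},{"rx":0,"ry":0,"rz":-3,"dx":0,"dy":0,"dz":0,"hand":1},{"rx":0,"ry":0,"rz":-3,"dx":0,"dy":0,"dz":0,"hand":1},{"rx":0,"ry":0,"rz":-3,"dx":0,"dy":0,"dz":0,"hand":1},{"rx":0,"ry":0,"rz":0,"dx":0,"dy":0,"dz":0,"hand":1},{"rx":0,"ry":0,"rz":0,"dx":0,"dy":0,"dz":0,"hand":1}]'; python3 -c '
from h import *
print(readout.observe()["ft_torque"])'
```

```text
t: 14.08
position: [0.5737, 0.1504, 0.1973]
tool_rot: [[-0.589, 0.808, 0.005], [0.808, 0.589, 0.001], [-0.002, 0.005, -1.0]]
wrist_force: [0.3, 0.2, 9.0]
width: 0.124
gripper_force: 54.2
[ 0.18520864 -0.14859078 -0.02092578]
```

```bash
python3 -m inch '[{"rx":0,"ry":0,"rz":-4,"dx":0,"dy":0,"dz":0,"hand":1},{"rx":0,"ry":0,"rz":-4,"dx":0,"dy":0,"dz":0,"hand":1},{"rx":0,"ry":0,"rz":-4,"dx":0,"dy":0,"dz":0,"hand":1},{"rx":0,"ry":0,"rz":-4,"dx":0,"dy":0,"dz":0,"hand":1},{"rx":0,"ry":0,"rz":0,"dx":0,"dy":0,"dz":0,"hand":1}]'; python3 -c '
from h import *
print(readout.observe()["ft_torque"])'; python3 -m inch '[{"rx":0,"ry":0,"rz":-5,"dx":-0.03,"dy":0,"dz":0,"hand":1},{"rx":0,"ry":0,"rz":-5,"dx":-0.03,"dy":0,"dz":0,"hand":1},{"rx":0,"ry":0,"rz":-5,"dx":0,"dy":0,"dz":0,"hand":1},{"rx":0,"ry":0,"rz":0,"dx":0,"dy":0,"dz":0,"hand":1}]'; python3 -c '
from h import *
print(readout.observe()["ft_torque"])'
```

```text
t: 14.5
position: [0.5738, 0.1503, 0.1974]
tool_rot: [[-0.34, 0.94, 0.005], [0.94, 0.34, 0.001], [-0.001, 0.005, -1.0]]
wrist_force: [1.3, 0.2, 8.3]
width: 0.125
gripper_force: 54.2
[ 0.05897009 -0.23471131 -0.0349491 ]
t: 14.83
position: [0.5735, 0.1502, 0.1975]
tool_rot: [[-0.084, 0.996, 0.006], [0.996, 0.084, 0.001], [0.0, 0.006, -1.0]]
wrist_force: [3.1, 0.6, 7.9]
width: 0.122
gripper_force: 54.2
[-0.02653945 -0.47379628 -0.02155353]
```

```bash
python3 -m inch '[{"rx":0,"ry":0,"rz":-5,"dx":0.1,"dy":0,"dz":0,"hand":1},{"rx":0,"ry":0,"rz":-5,"dx":0.05,"dy":0,"dz":0,"hand":1},{"rx":0,"ry":0,"rz":-5,"dx":0,"dy":0,"dz":0,"hand":1},{"rx":0,"ry":0,"rz":-5,"dx":0,"dy":0,"dz":0,"hand":1},{"rx":0,"ry":0,"rz":0,"dx":0,"dy":0,"dz":0,"hand":1}]'; python3 -c '
from h import *
print(readout.observe()["ft_torque"])'; python3 -m inch '[{"rx":0,"ry":0,"rz":-5,"dx":0,"dy":0,"dz":0,"hand":1},{"rx":0,"ry":0,"rz":-5,"dx":0,"dy":0,"dz":0,"hand":1},{"rx":0,"ry":0,"rz":-5,"dx":0,"dy":0,"dz":0,"hand":1},{"rx":0,"ry":0,"rz":0,"dx":0,"dy":0,"dz":0,"hand":1},{"rx":0,"ry":0,"rz":0,"dx":0,"dy":0,"dz":0,"hand":1}]'; python3 -c '
from h import *
print(readout.observe()["ft_torque"])'
```

```text
t: 15.25
position: [0.5746, 0.1502, 0.1973]
tool_rot: [[0.261, 0.965, 0.005], [0.965, -0.262, 0.001], [0.002, 0.005, -1.0]]
wrist_force: [0.4, -0.1, 8.6]
width: 0.128
gripper_force: 54.2
[-0.10780332 -0.17056862 -0.09937059]
t: 15.67
position: [0.5748, 0.1501, 0.1974]
tool_rot: [[0.499, 0.866, 0.005], [0.866, -0.499, 0.001], [0.003, 0.004, -1.0]]
wrist_force: [0.4, 0.2, 8.5]
width: 0.123
gripper_force: 54.2
[-0.13353255 -0.21651558 -0.16855988]
```

```bash
for i in 1; do python3 -m inch '[{"rx":0,"ry":0,"rz":-3,"dx":0,"dy":0,"dz":0,"hand":1},{"rx":0,"ry":0,"rz":-3,"dx":0,"dy":0,"dz":0,"hand":1},{"rx":0,"ry":0,"rz":-2,"dx":0,"dy":0,"dz":0,"hand":1},{"rx":0,"ry":0,"rz":0,"dx":0,"dy":0,"dz":0,"hand":1},{"rx":0,"ry":0,"rz":0,"dx":0,"dy":0,"dz":0,"hand":1}]'; done; python3 -c '
from h import *
print(readout.observe()["ft_torque"])';  python3 -m inch '[{"rx":0,"ry":0,"rz":-2,"dx":0,"dy":0,"dz":0,"hand":1},{"rx":0,"ry":0,"rz":-1,"dx":0,"dy":0,"dz":0,"hand":1},{"rx":0,"ry":0,"rz":0,"dx":0,"dy":0,"dz":0,"hand":1},{"rx":0,"ry":0,"rz":0,"dx":0,"dy":0,"dz":0,"hand":1}]';  python3 -c '
from h import *
print(readout.observe()["ft_torque"])'
```

```text
t: 16.08
position: [0.575, 0.1499, 0.1975]
tool_rot: [[0.615, 0.789, 0.006], [0.789, -0.615, 0.0], [0.004, 0.005, -1.0]]
wrist_force: [1.8, 0.1, 8.6]
width: 0.127
gripper_force: 54.2
[-0.30675186 -0.38934909  0.01162367]
t: 16.42
position: [0.5751, 0.1499, 0.1975]
tool_rot: [[0.655, 0.756, 0.006], [0.756, -0.655, 0.0], [0.004, 0.005, -1.0]]
wrist_force: [2.9, -1.0, 8.2]
width: 0.129
gripper_force: 54.2
[-0.3766335  -0.37657669  0.0814951 ]
```

```bash
python3 -m inch '[{"rx":0,"ry":0,"rz":-1.5,"dx":0,"dy":0,"dz":0,"hand":1},{"rx":0,"ry":0,"rz":0,"dx":0,"dy":0,"dz":0,"hand":1},{"rx":0,"ry":0,"rz":0,"dx":0,"dy":0,"dz":0,"hand":1}]';  python3 -c '
from h import *
print(readout.observe()["ft_torque"])'; python3 -m inch '[{"rx":0,"ry":0,"rz":-1.5,"dx":0,"dy":0,"dz":0,"hand":1},{"rx":0,"ry":0,"rz":0,"dx":0,"dy":0,"dz":0,"hand":1},{"rx":0,"ry":0,"rz":0,"dx":0,"dy":0,"dz":0,"hand":1}]';  python3 -c '
from h import *
print(readout.observe()["ft_torque"])'
```

```text
t: 16.67
position: [0.5751, 0.1497, 0.1975]
tool_rot: [[0.675, 0.738, 0.006], [0.738, -0.675, 0.0], [0.004, 0.005, -1.0]]
wrist_force: [2.6, -1.4, 9.2]
width: 0.123
gripper_force: 54.2
[-0.37034812 -0.51751178  0.1462634 ]
t: 16.92
position: [0.5753, 0.1495, 0.1975]
tool_rot: [[0.694, 0.72, 0.007], [0.72, -0.694, -0.0], [0.004, 0.005, -1.0]]
wrist_force: [3.3, -2.1, 7.7]
width: 0.125
gripper_force: 54.2
[-0.52905004 -0.62785644  0.16829047]
```

```bash
python3 -m inch '[{"rx":0,"ry":0,"rz":0.5,"dx":-0.05,"dy":0.05,"dz":0.2,"hand":1},{"rx":0,"ry":0,"rz":0,"dx":0,"dy":0,"dz":0.2,"hand":1},{"rx":0,"ry":0,"rz":0,"dx":0,"dy":0,"dz":0,"hand":1},{"rx":0,"ry":0,"rz":0,"dx":0,"dy":0,"dz":0,"hand":1}]';python3 -m inch '[{"rx":0,"ry":0,"rz":0,"dx":0,"dy":0,"dz":0.2,"hand":1},{"rx":0,"ry":0,"rz":0,"dx":0,"dy":0,"dz":0.2,"hand":1},{"rx":0,"ry":0,"rz":0,"dx":0,"dy":0,"dz":0,"hand":1},{"rx":0,"ry":0,"rz":0,"dx":0,"dy":0,"dz":0,"hand":1}]';  python3 -c '
from h import *
print(readout.observe()["ft_torque"])'
```

```text
t: 17.25
position: [0.575, 0.1496, 0.2006]
tool_rot: [[0.688, 0.726, 0.007], [0.726, -0.688, -0.001], [0.004, 0.005, -1.0]]
wrist_force: [8.3, -2.7, 4.1]
width: 0.122
gripper_force: 53.6
t: 17.58
position: [0.5749, 0.1497, 0.2017]
tool_rot: [[0.688, 0.726, 0.004], [0.726, -0.688, -0.001], [0.002, 0.004, -1.0]]
wrist_force: [13.2, -1.0, -8.0]
width: 0.124
gripper_force: 52.0
[-0.43113305 -2.24652841  0.07276999]
```

```bash
python3 -m inch '[{"rx":0,"ry":0,"rz":0,"dx":0.1,"dy":0,"dz":-0.25,"hand":1},{"rx":0,"ry":0,"rz":0,"dx":0,"dy":0,"dz":0,"hand":1},{"rx":0,"ry":0,"rz":0,"dx":0,"dy":0,"dz":0,"hand":1}]'; python3 -m inch '[{"rx":0,"ry":0,"rz":0,"dx":0.1,"dy":0,"dz":0,"hand":1},{"rx":0,"ry":0,"rz":1.5,"dx":0,"dy":0,"dz":0,"hand":1},{"rx":0,"ry":0,"rz":0,"dx":0,"dy":0,"dz":0,"hand":1},{"rx":0,"ry":0,"rz":0,"dx":0,"dy":0,"dz":0,"hand":1}]'; python3 -c '
from h import *
print(readout.observe()["ft_torque"])'
```

```text
t: 17.83
position: [0.5752, 0.1497, 0.2013]
tool_rot: [[0.688, 0.726, 0.004], [0.726, -0.688, -0.001], [0.002, 0.004, -1.0]]
wrist_force: [4.1, -4.0, 3.1]
width: 0.124
gripper_force: 53.4
t: 18.17
position: [0.5753, 0.1499, 0.2013]
tool_rot: [[0.669, 0.743, 0.001], [0.743, -0.669, -0.001], [0.0, 0.002, -1.0]]
wrist_force: [1.7, -4.8, 5.4]
width: 0.125
gripper_force: 53.6
[-0.97374766 -0.35853181 -0.00324682]
```

```bash
python3 -m inch '[{"rx":0,"ry":0,"rz":0,"dx":0,"dy":-0.1,"dz":0,"hand":1},{"rx":0,"ry":0,"rz":0,"dx":0,"dy":0,"dz":0,"hand":1},{"rx":0,"ry":0,"rz":0,"dx":0,"dy":0,"dz":0,"hand":0.7},{"rx":0,"ry":0,"rz":0,"dx":0,"dy":0,"dz":0,"hand":0.5},{"rx":0,"ry":0,"rz":0,"dx":0,"dy":0,"dz":0,"hand":0.5},{"rx":0,"ry":0,"rz":0,"dx":0,"dy":0,"dz":0,"hand":0.5},{"rx":0,"ry":0,"rz":0,"dx":0,"dy":0,"dz":2,"hand":0.5},{"rx":0,"ry":0,"rz":0,"dx":0,"dy":0,"dz":3,"hand":0.5},{"rx":0,"ry":0,"rz":0,"dx":0,"dy":0,"dz":3,"hand":0.5},{"rx":0,"ry":0,"rz":0,"dx":-2,"dy":-2,"dz":1,"hand":0.5},{"rx":0,"ry":0,"rz":0,"dx":0,"dy":0,"dz":0,"hand":0.5},{"rx":0,"ry":0,"rz":0,"dx":0,"dy":0,"dz":0,"hand":0.5}]'
python3 - <<'E'
from h import *
w=cam("wrist");t=cam("top")
A=cv2.resize(w["image"],(512,384));B=cv2.resize(t["image"][100:290,:],(512,190))
cv2.imwrite("pics/fin.png",np.vstack([A,B])[:,:,::-1])
import pickle;pickle.dump(w,open("w7.pkl","wb"))
E
```

```text
t: 19.17
position: [0.5548, 0.1292, 0.2917]
tool_rot: [[0.668, 0.744, 0.002], [0.744, -0.668, 0.0], [0.001, 0.001, -1.0]]
wrist_force: [-0.1, 0.8, -0.0]
width: 0.498
gripper_force: 0.0
```

View pics/fin.png

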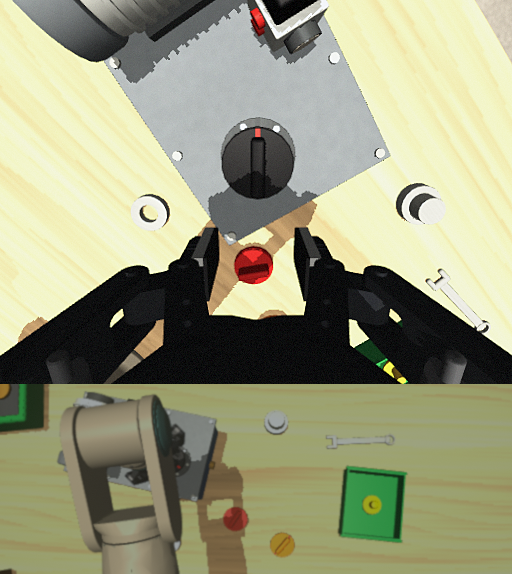

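The cap sits upright in the neck at (258,160), with its bar at the locked angle. The plug is in the green bin at (372,505), and the bystander parts haven't moved.

```bash
python3 -c '
from cell import r
print(r.finish_job())'
```

```text
the job is handed in; nothing more can be done
None
```

The job is handed in at about 19 s: the plug is in the green bin, and the breather cap is in the neck, turned to its stop. The cap sat at its locked height and held against a light upward pull before I let go. The hand-in returned no verdict.

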